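# Load brake calipers with gauge blades for a pressure test

## Task

Set up every rebuilt brake caliper on the bench for its pressure test: first let off the leftover pressure by turning the regulator knob back to its white zero mark. Then set the calipers flat on the raised bed, backs up to the blue fence with the gaps facing the robot, and push the gauge blade of the same colour straight into the middle of each gap until the handle's shoulder meets the caliper. Only when all are loaded, turn the knob until its red pointer meets the green marker, and leave everything released and the spray can standing.

Things in the scene. Friction and masses are not known exactly. Their poses are not given: they have to be found in the camera images.
- bed: fixed raised steel bed 420 mm long (y), flat top 40 mm above the bench spanning x = -120 mm to +23 mm; origin on the bench. A blue fence along its back (from x = +23 to +35 mm) rises to 66 mm above the bench. White lines divide the top into three places, centred at y = -130, 0 and +130 mm. Its low front edge (-x) faces the robot.
- caliper_red: red brake caliper lying flat: 60 (x) x 110 (y) x 77 mm high, 0.6 kg, may be absent. Origin: centre of underside, z up. Disc gap 24 to 33 mm above the underside, over the whole width, open at the front (-x) face and both ends, 48 mm deep to its closed back. White stripe on top along the front edge. Grip: rib on top in the middle, 50 (x) x 34 (y) mm, 53 to 77 mm above the underside.
- caliper_red_mouth (a point): centre of the mouth of that caliper's gap, on its front face, 28.5 mm above its underside
- caliper_yellow: yellow brake caliper lying flat: 60 (x) x 110 (y) x 77 mm high, 0.6 kg, may be absent. Origin: centre of underside, z up. Disc gap 24 to 33 mm above the underside, over the whole width, open at the front (-x) face and both ends, 48 mm deep to its closed back. White stripe on top along the front edge. Grip: rib on top in the middle, 50 (x) x 34 (y) mm, 53 to 77 mm above the underside.
- caliper_yellow_mouth (a point): centre of the mouth of that caliper's gap, on its front face, 28.5 mm above its underside
- caliper_green: green brake caliper lying flat: 60 (x) x 110 (y) x 77 mm high, 0.6 kg, may be absent. Origin: centre of underside, z up. Disc gap 24 to 33 mm above the underside, over the whole width, open at the front (-x) face and both ends, 48 mm deep to its closed back. White stripe on top along the front edge. Grip: rib on top in the middle, 50 (x) x 34 (y) mm, 53 to 77 mm above the underside.
- caliper_green_mouth (a point): centre of the mouth of that caliper's gap, on its front face, 28.5 mm above its underside
- blade_red: red gauge blade, for the red caliper, lying flat, 0.12 kg: red handle 80 x 24 x 22 mm thick, aluminium tongue 45 x 36 x 5 mm thick on its end at mid thickness; same either way up. Origin: on the underside below the shoulder (where tongue meets handle); x along the tongue (tongue 0 to +45, handle 0 to -80 mm); mid thickness at z = 11 mm; centre of mass at x = -25 mm.
- blade_red_tip (a point): middle of the tip of that blade's tongue, 45 mm ahead of the shoulder
- blade_yellow: yellow gauge blade, for the yellow caliper, lying flat, 0.12 kg: yellow handle 80 x 24 x 22 mm thick, aluminium tongue 45 x 36 x 5 mm thick on its end at mid thickness; same either way up. Origin: on the underside below the shoulder (where tongue meets handle); x along the tongue (tongue 0 to +45, handle 0 to -80 mm); mid thickness at z = 11 mm; centre of mass at x = -25 mm.
- blade_yellow_tip (a point): middle of the tip of that blade's tongue, 45 mm ahead of the shoulder
- blade_green: green gauge blade, for the green caliper, lying flat, 0.12 kg: green handle 80 x 24 x 22 mm thick, aluminium tongue 45 x 36 x 5 mm thick on its end at mid thickness; same either way up. Origin: on the underside below the shoulder (where tongue meets handle); x along the tongue (tongue 0 to +45, handle 0 to -80 mm); mid thickness at z = 11 mm; centre of mass at x = -25 mm.
- blade_green_tip (a point): middle of the tip of that blade's tongue, 45 mm ahead of the shoulder
- regulator: fixed blue pressure regulator box, 120 x 120 x 60 mm high, black dial face on top with a white zero mark at its -x side; origin under its centre, on the knob's axis
- knob (a joint): angle of the grey regulator knob, rad: 0 with its red pointer at the white zero mark (end stop), growing clockwise seen from above, to 4.2
- knob_grip (a point): point on the knob's axis 90 mm above the bench at which to grip its bar. The bar is 50 long x 14 wide, from 66 to 96 mm above the bench, and lies along the pointer's direction; a 74 mm skirt lies below it
- knob_pointer (a point): end of the knob's red pointer, 36 mm from the axis
- green_mark (a point): the point 36 mm from the knob's axis in the direction of the green marker on the dial: where the pointer's end comes when the two meet. The marker is 92 to 149 degrees clockwise from zero
- spray_can: white and blue aerosol can, 66 mm across, 160 mm high, standing behind the bed; origin under its centre; leave standing
Mind the look-alikes: they are no part of the job. What is shaped like the blade_red but pink or purple is not meant.

How it is judged:
By the outcome, as a careful person would: the job done as asked, in the order asked, and still so for the second after the job is handed in, with the robot touching nothing.
Of caliper_red, caliper_yellow, caliper_green only 2 to 3 are there at a start; the rules pass over those that are not, and their reading is None.
At some moment in a run one of caliper_red, caliper_yellow, caliper_green, blade_red, blade_yellow, blade_green may be knocked a few centimetres aside while the robot is not near it.
Once in a run the grip may slacken for a moment while it holds something.
It also fails if it takes over 210 s, if anything falls off the work surface, if the arm or the gripper's body presses on something with over 40 N, if the wrist force passes 120 N, or if a joint passes its speed limit or range.

## Robot

A 7-joint arm with a two-finger parallel gripper is mounted at the origin on the work surface. World frame = base frame: x ahead of the robot, y to its left, z up, the work surface at z = 0. Lengths are in m, angles in rad, forces in N, time in s.
With the tool pointing down it reaches from about 0.375 to 0.925 m from the base axis. Payload 3.1 kg.
Tool frame: the origin (TCP) lies between the finger pads; the fingertips stand 19 mm ahead of it and the grasp point (between the pads) is the TCP; z points along the fingers, y is the line along which they close (so a half turn about z gives the same grasp; the last joint's range is limited). The gripper opens to 85 mm and grips with 20 to 120 N. Pads are 22 mm wide; open, the fingers measure 114 mm over their backs; the gripper's body (76 mm by 85 mm) begins 54 mm behind the grasp point. The pads swing forward as they close: fully open they stand 13 mm farther back than shut.
Start: joints at [1.141, 0.383, 0.044, 1.598, -0.018, 1.161, -0.05], TCP at [0.212, -0.615, 0.25] pointing down, gripper open.
Joint ranges: [-2.61, 2.61], [-0.41, 2.15], [-1.48, 1.57], [0, 2.5], [-1.57, 4.71], [0.05, 1.97], [-2.85, 2.85]. Speed limits (rad/s): [2.79, 2.79, 3.14, 3.14, 3.14, 3.14, 3.14].

## Interface

Orientations are given as a unit quaternion [x, y, z, w].
In Python, from bench import move_ptp, movel, move_j, move_gripper, pause, inverse_kinematics, read_camera, camera_params, MotionError, sign_off, look_for, tip_of, read_time_s, read_qpos, read_joint_vel, read_effort, read_eef_pos, read_tcp_rot, read_ft_force, read_ft_torque, read_finger_gap, read_grasp_force gives the robot as it stands. Calls block until the motion is done:
- move_ptp(position, orientation): joint-space move of the TCP to a pose.
- movel(position, orientation=None, speed=0.15): straight line of the TCP; orientation=None keeps the orientation; speed is the mean speed in m/s.
- move_j(angles): joint-space move.
- move_gripper(opening, effort=None): finger opening in m; effort is the grip in N (None keeps the last); returns when the fingers have stopped.
- pause(seconds).
- inverse_kinematics(position, orientation): joint angles nearest the present ones, or None.
- read_camera(name): name is "scene" or "side" or "wrist"; returns the picture (420x560x3 uint8, red, green, blue); there is no depth.
- camera_params(name): a dict with "K" (3x3 intrinsics, pixels), "camera_from_world" (4x4, takes a point from world to camera coordinates). Camera axes: x right, y down, z forward; pixel columns grow to the right and rows downward; lengths in m; the calibration is good to about 2 mm. A picture is of the moment at which its call begins: read the wrist's pose just before it. camera_params takes no time and is no camera call; for the wrist camera it gives the pose at the moment of the call.
A pose or a line that the arm cannot do raises MotionError and nothing moves.
- sign_off(): hands the job in; it is judged then, once.
Trained networks look in the newest picture that a camera, given by its name, has taken for a name from the list of things; names that differ only in an ending like _2 or _b are one class to them, and where a whole thing is asked for, a point or a joint stands for the part that bears it (a point fixed in the world has none). Each returns a list of dicts, best first, with "confidence" (0 to 1); they miss things now and then, are a little off and sometimes report something else, mostly with a low value. They report only what shows in the picture. A call takes as long as a camera call. They do not tell look-alikes from the thing itself.
- look_for(camera, name): "at" ([column, row] in pixels, amid what is visible of it).
- tip_of(camera, name): "at" ([column, row] in pixels: a listed point, or the origin of a listed thing).
Readings, each from a call of its own:
- read_time_s(): time.
- read_qpos(): joint angles.
- read_joint_vel(): joint speeds.
- read_effort(): joint torques, N m.
- read_eef_pos(): TCP position.
- read_tcp_rot(): TCP orientation.
- read_ft_force(): force on the tool from outside, world axes, zero at the start.
- read_ft_torque(): the same for the moment, N m.
- read_finger_gap(): finger opening in m.
- read_grasp_force(): force on a finger pad.
Only numpy, scipy, OpenCV 4.12 (cv2) and the standard library are available. Lean on these libraries where they do the work, as an engineer would, in place of code of your own. Each camera call takes 0.05 s, during which the arm holds its last target. There are 200 camera calls.

## Working session

There is one attempt and no reset: what is moved stays moved. The work goes in short steps, each a Python script; the robot and the scene stay as the last script left them, time stands still between calls to the robot, and variables do not carry over. Pictures are saved under pics/ and viewed, at most 16 in all, crops included, and the job is handed in when it is done.

```bash
ls; mkdir -p pics
python3 - <<'E'
from bench import *
import cv2,numpy as np
for n in ["scene","side"]:
    im=read_camera(n); cv2.imwrite(f"pics/{n}0.png",im[:,:,::-1])
    p=camera_params(n); T=np.array(p["camera_from_world"]); print(n,np.array(p["K"]).round(0).tolist(),(-T[:3,:3].T@T[:3,3]).round(3),T[2,:3].round(2))
    for k in ["bed","caliper_red","caliper_yellow","caliper_green","blade_red","blade_yellow","blade_green","regulator","knob_pointer","green_mark","spray_can"]:
        print(k,[(np.round(d["at"]).tolist(),round(d["confidence"],2)) for d in tip_of(n,k)][:3])
print(read_time_s(),read_tcp_rot(),read_eef_pos())
E
```

```text
pics
scene [[388.0, 0.0, 286.0], [0.0, 388.0, 211.0], [0.0, 0.0, 1.0]] [ 1.21  -0.836  0.747] [-0.58  0.63 -0.52]
bed [([336.0, 250.0], 0.83)]
caliper_red [([344.0, 190.0], 0.89)]
caliper_yellow [([339.0, 180.0], 0.48)]
caliper_green [([314.0, 205.0], 0.71)]
blade_red [([168.0, 317.0], 0.93), ([164.0, 238.0], 0.81), ([285.0, 223.0], 0.72)]
blade_yellow [([379.0, 203.0], 0.73)]
blade_green [([255.0, 244.0], 0.85)]
regulator [([203.0, 267.0], 0.86), ([336.0, 247.0], 0.5)]
knob_pointer [([206.0, 242.0], 0.97)]
green_mark []
spray_can [([372.0, 258.0], 0.74)]
side [[448.0, 0.0, 279.0], [0.0, 448.0, 212.0], [0.0, 0.0, 1.0]] [0.014 0.739 0.772] [ 0.39 -0.7  -0.6 ]
bed [([209.0, 230.0], 0.92), ([168.0, 222.0], 0.56)]
caliper_red [([187.0, 347.0], 0.56)]
caliper_yellow [([298.0, 219.0], 0.68)]
caliper_green [([242.0, 298.0], 0.8), ([128.0, 328.0], 0.55)]
blade_red [([335.0, 159.0], 0.72), ([276.0, 174.0], 0.71), ([269.0, 250.0], 0.67)]
blade_yellow [([124.0, 326.0], 0.87), ([284.0, 216.0], 0.46)]
blade_green [([300.0, 219.0], 0.84), ([240.0, 297.0], 0.52)]
regulator [([337.0, 190.0], 0.58)]
knob_pointer [([342.0, 183.0], 0.62)]
green_mark [([340.0, 167.0], 0.66)]
spray_can [([167.0, 221.0], 0.88), ([283.0, 215.0], 0.73), ([109.0, 324.0], 0.58)]
1.2 [9.86274041e-01 1.65116676e-01 3.94829787e-06 4.06647625e-06] [ 0.21170884 -0.61456529  0.25026137]
```

View pics/scene0.png

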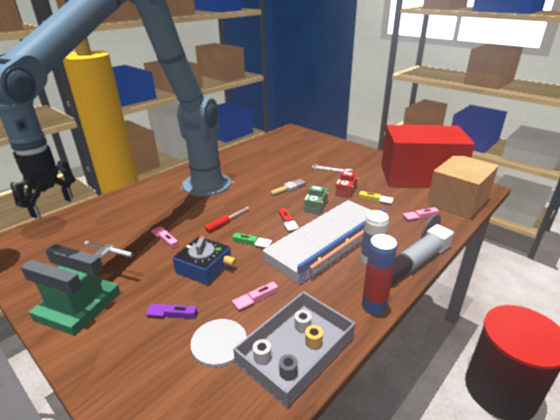

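View pics/side0.png

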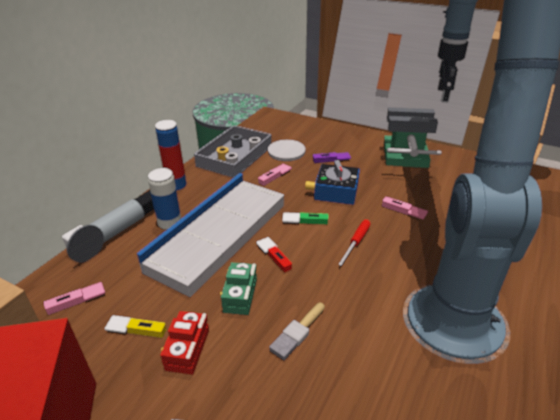

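The scene shows a red caliper at (347,183) and a green one at (316,198), with no yellow one. The red blade is at (287,217), the green blade at (250,240), the yellow blade at (376,197) (not needed), the regulator at (203,255), and the white-blue can at (375,235). The pink and purple blades are look-alikes, and the red screwdriver is at (226,218). Next I'll get coarse positions.

```bash
cat > h.py <<'E'
from bench import *
import cv2,numpy as np
from scipy.spatial.transform import Rotation as R
def ray(p,uv):
    K=np.array(p["K"]);T=np.array(p["camera_from_world"])
    d=T[:3,:3].T@np.linalg.inv(K)@[uv[0],uv[1],1]; return -T[:3,:3].T@T[:3,3],d
def onz(p,uv,z):
    c,d=ray(p,uv); return c+d*(z-c[2])/d[2]
def proj(p,X):
    K=np.array(p["K"]);T=np.array(p["camera_from_world"]);q=K@(T[:3,:3]@np.asarray(X,float)+T[:3,3]);return q[:2]/q[2]
def q(yaw):  # tool down, tool y axis (closing) at yaw+90: tool x at yaw
    return (R.from_euler('z',yaw)*R.from_euler('x',np.pi)).as_quat()
def snap(n,f=None):
    p=camera_params(n); im=read_camera(n)
    if f: cv2.imwrite(f"pics/{f}.png",im[:,:,::-1])
    return p,im
E
python3 - <<'E'
from h import *
P={n:camera_params(n) for n in ["scene","side","wrist"]}
T=np.array(P["wrist"]["camera_from_world"]);print("wrist cam",(-T[:3,:3].T@T[:3,3]).round(3),T[2,:3].round(2),np.array(P["wrist"]["K"]).round(0).tolist(), "tcp",read_eef_pos().round(3), R.from_quat(read_tcp_rot()).as_matrix().round(2).tolist(),"camx",T[0,:3].round(2))
for k,a,b,z in [("redcal",(347,183),(187,340),.04),("grcal",(316,198),(240,287),.04),("redbl",(284,214),(278,258),.011),("redtip",(293,229),(262,241),.011),("grbl",(244,239),(316,218),.011),("grtip",(270,244),(284,218),.011),("reg",(203,243),(338,172),.08),("can",(376,216),(160,176),.16),("bed_fence L",(348,205),(242,180),.066),("fr corner",(278,273),(146,262),.066),("redcan",(382,245),(167,127),.16)]:
    print(k,onz(P["scene"],a,z).round(3),onz(P["side"],b,z).round(3))
E
```

```text
wrist cam [ 0.285 -0.59   0.374] [-0.29 -0.1  -0.95] [[336.0, 0.0, 282.0], [0.0, 336.0, 207.0], [0.0, 0.0, 1.0]] tcp [ 0.212 -0.615  0.25 ] [[0.95, 0.33, 0.0], [0.33, -0.95, -0.0], [0.0, 0.0, -1.0]] camx [ 0.33 -0.95 -0.  ]
redcal [0.473 0.326 0.04 ] [0.455 0.34  0.04 ]
grcal [0.456 0.152 0.04 ] [0.44  0.169 0.04 ]
redbl [0.412 0.026 0.011] [0.426 0.018 0.011]
redtip [ 0.499 -0.024  0.011] [ 0.495 -0.019  0.011]
grbl [ 0.418 -0.172  0.011] [ 0.412 -0.175  0.011]
grtip [ 0.5   -0.136  0.011] [ 0.491 -0.133  0.011]
reg [ 0.418 -0.327  0.08 ] [ 0.413 -0.323  0.08 ]
can [0.775 0.016 0.16 ] [0.766 0.029 0.16 ]
bed_fence L [0.596 0.151 0.066] [ 0.652 -0.174  0.066]
fr corner [ 0.659 -0.267  0.066] [0.66  0.225 0.066]
redcan [ 0.857 -0.093  0.16 ] [ 0.938 -0.203  0.16 ]
```

Run:
```python
from h import *
names=["bed","caliper_red","caliper_red_mouth","caliper_yellow","caliper_green","caliper_green_mouth","blade_red","blade_red_tip","blade_green","blade_green_tip","regulator","knob_grip","knob_pointer","green_mark","spray_can"]
Z=dict(bed=0.0,caliper_red_mouth=.0285,caliper_green_mouth=.0285,blade_red_tip=.011,blade_green_tip=.011,knob_grip=.09,knob_pointer=.068,green_mark=.062)
for i,y in enumerate([-.2,.18]):
    move_ptp([.46,y,.33],q(0)); 
    p,im=snap("wrist",f"w{i}")
    for n in names:
        for d in tip_of("wrist",n)[:2]:
            if d["confidence"]>.4: print(i,n,np.round(d["at"]).tolist(),round(d["confidence"],2),onz(p,d["at"],Z.get(n,0)).round(3))
print(read_time_s())
```

```text
0 bed [143.0, 134.0] 0.72 [ 0.494 -0.018  0.   ]
0 caliper_green [17.0, 168.0] 0.73 [0.45 0.16 0.  ]
0 caliper_green [10.0, 194.0] 0.57 [0.413 0.179 0.   ]
0 caliper_green_mouth [9.0, 192.0] 0.83 [0.423 0.156 0.029]
0 blade_red [136.0, 159.0] 0.97 [ 0.461 -0.004  0.   ]
0 blade_red [398.0, 22.0] 0.77 [ 0.627 -0.342  0.   ]
0 blade_red_tip [363.0, 354.0] 0.89 [ 0.148 -0.331  0.011]
0 blade_red_tip [143.0, 132.0] 0.77 [ 0.499 -0.023  0.011]
0 blade_green [248.0, 161.0] 0.74 [ 0.458 -0.156  0.   ]
0 blade_green [374.0, 220.0] 0.72 [ 0.374 -0.334  0.   ]
0 blade_green_tip [230.0, 130.0] 0.88 [ 0.5   -0.136  0.011]
0 regulator [382.0, 184.0] 0.59 [ 0.426 -0.341  0.   ]
0 regulator [17.0, 170.0] 0.57 [0.447 0.161 0.   ]
0 knob_grip [406.0, 206.0] 0.83 [ 0.422 -0.343  0.09 ]
0 knob_pointer [375.0, 221.0] 0.84 [ 0.396 -0.315  0.068]
0 green_mark [373.0, 184.0] 0.64 [ 0.442 -0.311  0.062]
1 bed [529.0, 162.0] 0.69 [ 0.457 -0.158  0.   ]
1 caliper_red [161.0, 158.0] 0.98 [0.464 0.342 0.   ]
1 caliper_red_mouth [166.0, 183.0] 0.65 [0.437 0.328 0.029]
1 caliper_green [295.0, 169.0] 0.82 [0.449 0.16  0.   ]
1 caliper_green_mouth [302.0, 193.0] 0.98 [0.422 0.152 0.029]
1 blade_red [414.0, 158.0] 0.88 [ 0.463 -0.002  0.   ]
1 blade_red_tip [439.0, 133.0] 0.84 [ 0.497 -0.026  0.011]
1 blade_green_tip [525.0, 134.0] 0.65 [ 0.496 -0.137  0.011]
6.0
```

```bash
python3 -c "
import cv2,numpy as np
a=cv2.imread('pics/w0.png');b=cv2.imread('pics/w1.png')
cv2.imwrite('pics/w01.png',cv2.resize(np.vstack([b,a]),(800,1200))[:, :]) 
cv2.imwrite('pics/w0b.png',cv2.resize(a,(800,600)));cv2.imwrite('pics/w1b.png',cv2.resize(b,(800,600)))"
```

```text
(no output)
```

View pics/w0b.png

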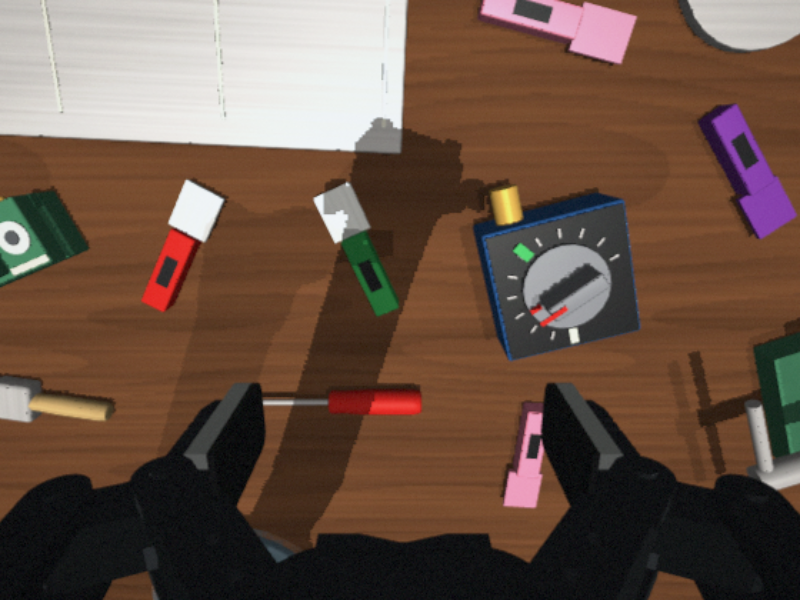

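View pics/w1b.png

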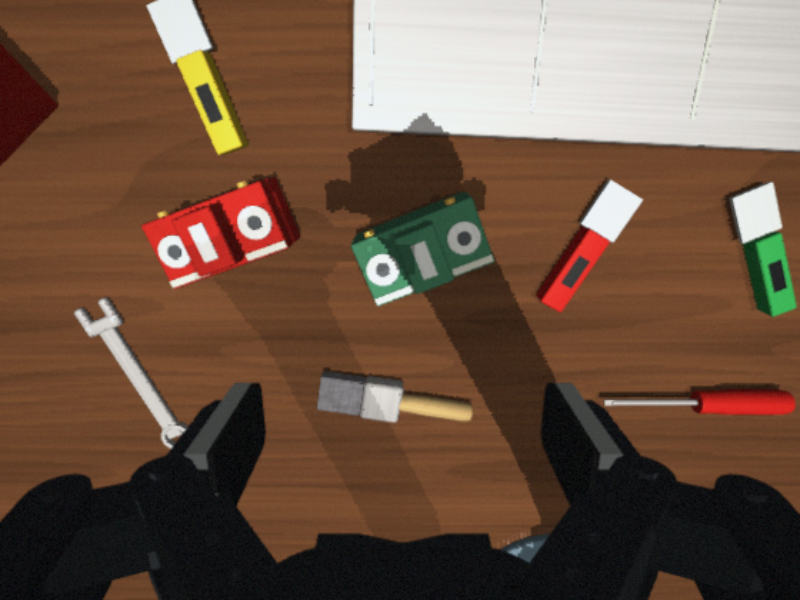

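The views show the knob centred at about (396,201) px in w0 (original pixels), the pointer tip near (379,227), the zero mark at (402,235) and the green marker at (367,176). The bed's front edge slopes by about 2.7°. Both calipers have the stripe facing the robot, with yaw around 20°. I'll take close looks at the knob and the bed.

Run:
```python
from h import *
move_ptp([.56,0,.33],q(0))
p,im=snap("wrist","bed")
np.save("bedp.npy",p,allow_pickle=True)
a=im
move_ptp([.365,-.335,.22],q(0))
p,im=snap("wrist","knob"); np.save("knobp.npy",p,allow_pickle=True)
Z=dict(knob_grip=.09,knob_pointer=.066,green_mark=.06,regulator=0)
for n in Z:
    for d in tip_of("wrist",n)[:2]:
        print(n,np.round(d["at"]).tolist(),round(d["confidence"],2),onz(p,d["at"],Z.get(n,0)).round(4))
cv2.imwrite("pics/kb.png",np.hstack([cv2.resize(im[:300,80:480],(400,300)),cv2.resize(a,(400,300))])[:,:,::-1])
b=cv2.resize(im[40:265,130:430],(800,600),interpolation=cv2.INTER_CUBIC); cv2.imwrite("pics/knobz.png",b[:,:,::-1])
cv2.imwrite("pics/bedz.png",cv2.resize(a,(800,600))[:,:,::-1])
```

```text
knob_grip [290.0, 133.0] 0.67 [ 0.4215 -0.3403  0.09  ]
knob_pointer [257.0, 159.0] 0.76 [ 0.3981 -0.3136  0.066 ]
green_mark [256.0, 104.0] 0.59 [ 0.442  -0.3133  0.06  ]
regulator [289.0, 121.0] 0.94 [ 0.4248 -0.3415  0.    ]
```

View pics/knobz.png

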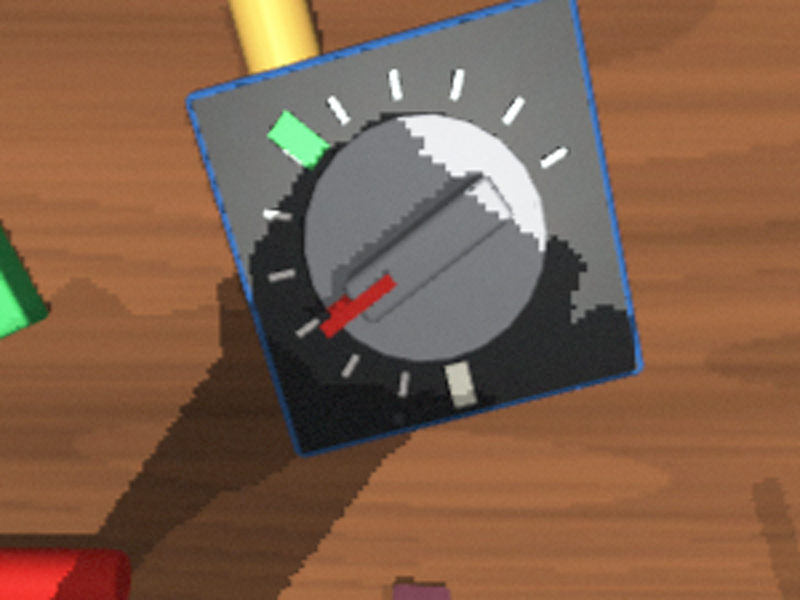

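View pics/bedz.png

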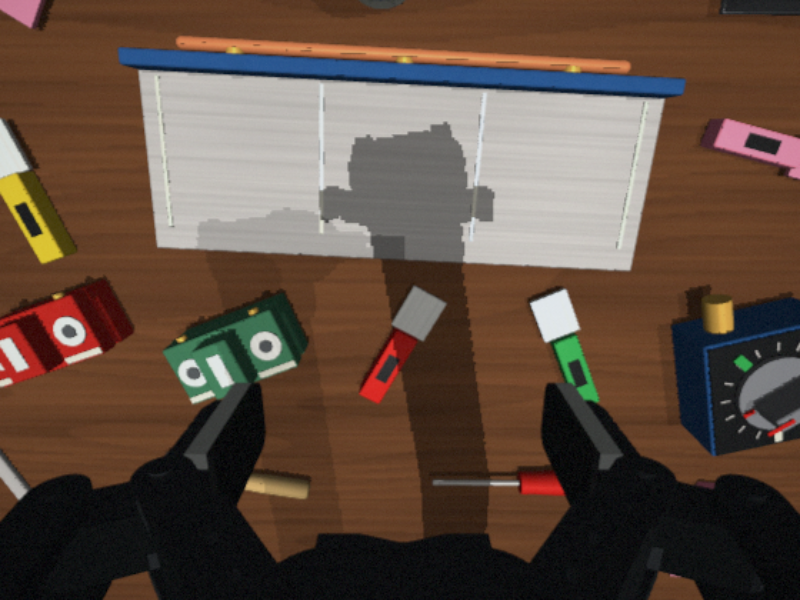

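Run:
```python
from h import *
p=np.load("knobp.npy",allow_pickle=True).item()
f=lambda u,v,z: onz(p,(130+u*3/8,40+v*3/8),z)[:2]
cor=np.array([f(190,98,.06),f(575,0,.06),f(640,370,.06),f(300,452,.06)]); print(cor.round(4).tolist(),[np.linalg.norm(cor[i]-cor[i-1]).round(4) for i in range(4)],"c",cor.mean(0).round(4))
sk=f(424,237,.066); print("skirt",sk.round(4), "r",np.linalg.norm(f(303,237,.066)-f(545,237,.066))/2)
c=(cor.mean(0)+sk)/2
A=lambda v:np.degrees(np.arctan2(v[1],v[0]))
z0=A(f(460,385,.06)-c); 
d=A(cor[1]-cor[0])+90;print("boxyaw",d, A(cor[2]-cor[3])+90)
for n,uv,z in [("zero",(460,385),.06),("tip",(327,330),.067),("tail",(392,282),.067),("green",(298,138),.06),("barA",(366,300),.096),("barB",(498,196),.096)]:
    X=f(*uv,z); print(n,X.round(4),"r",np.linalg.norm(X-c).round(4),"cw from zero mark",(z0-A(X-c))%360, "ang",A(X-c))
print("ptr dir",A(f(327,330,.067)-f(392,282,.067)),"bar dir",A(f(366,300,.096)-f(498,196,.096)),"c",c)
P=camera_params("scene")
b=np.load("bedp.npy",allow_pickle=True).item()
g=lambda u,v,z: onz(b,(u*.7,v*.7),z)[:2]
L,Rr=g(158,247,.04),g(631,270,.04); print("front",L,Rr,np.linalg.norm(L-Rr),"yaw",A(L-Rr)-90)
fl,fr=g(120,66,.066),g(683,95,.066);print("fence top front",fl,fr,np.linalg.norm(fl-fr),A(fl-fr)-90)
fl2,fr2=g(122,48,.066),g(683,80,.066);print("fence top back",fl2,fr2,np.linalg.norm(fl2-fr2),A(fl2-fr2)-90)
bl,br=g(139,71,.04),g(664,98,.04);print("bed-fence joint",bl,br,np.linalg.norm(bl-br),A(bl-br)-90)
for u,v in [(158,80),(171,226),(321,85),(322,232),(484,96),(472,238),(646,102),(620,246)]: print(g(u,v,.04).round(4),end=" ")
```

```text
[[0.4621, -0.2705], [0.4888, -0.383], [0.3802, -0.4106], [0.3519, -0.2995]] [np.float64(0.114), np.float64(0.1156), np.float64(0.1121), np.float64(0.1146)] c [ 0.4207 -0.3409]
skirt [ 0.4225 -0.3401] r 0.036701779572224674
boxyaw 13.325825543503797 14.28092313894119
zero [ 0.375  -0.3524] r 0.0481 cw from zero mark 0.0 ang -165.70575105203102
tip [ 0.3942 -0.3101] r 0.041 cw from zero mark 62.22857600019552 ang 132.06567294777346
tail [ 0.4091 -0.3304] r 0.0161 cw from zero mark 53.200234365520714 ang 141.0940145824483
green [ 0.451  -0.3021] r 0.0483 cw from zero mark 141.7142117059987 ang 52.58003724197028
barA [ 0.4078 -0.3236] r 0.0218 cw from zero mark 65.06681664937014 ang 129.2274322985988
barB [ 0.4356 -0.3591] r 0.0233 cw from zero mark 247.3317408998974 ang -53.03749195192841
ptr dir 126.30223608466092 bar dir 128.05720045997657 c [ 0.42162892 -0.34047341]
front [0.54955723 0.21702967] [ 0.53000737 -0.20029168] 0.41777900969903137 yaw -2.6821202765738263
fence top front [0.69054485 0.21082072] [ 0.6716803  -0.20658067] 0.41782746075085164 -2.5877346339085534
fence top back [0.70249608 0.20725211] [ 0.6819598  -0.20473476] 0.4124983871851311 -2.853656130456514
bed-fence joint [0.69055203 0.21050802] [ 0.67172866 -0.20581601] 0.4167493494527476 -2.5887676718240016
[0.6841 0.1965] [0.5681 0.203 ] [0.6807 0.0676] [0.5632 0.0725] [ 0.6729 -0.0621] [ 0.5583 -0.0578] [ 0.6687 -0.1919] [ 0.5516 -0.1875]
```

Measured values:
- **Knob:** axis (0.4216,-0.3405), bar at 128°, 66° clockwise of zero, with green at about 141.5°. The radii fit.
- **Bed:** origin about (0.659,0.003), yaw -2.67°. Length 0.418 m and depth 0.141 m agree with the given sizes.

Next I turn the knob to zero.

Run:
```python
from h import *
c=[.4216,-.3405]; r=np.radians
y0=-51.7
for y in [y0,-20,17,y0+180]:
    print(y,np.round(inverse_kinematics([*c,.09],q(r(y))),2))
move_gripper(.05,50)
move_ptp([*c,.17],q(r(y0)))
movel([*c,.09],speed=.1)
print(read_ft_force(),read_ft_torque())
move_gripper(0,50); print("gap",read_finger_gap(),read_grasp_force())
for y in np.linspace(y0,14.3,8)[1:].tolist()+[16.3]:
    movel([*c,.09],q(r(y)),speed=.05); print(round(y,1),read_ft_torque().round(2),read_ft_force().round(1),round(read_time_s(),2))
```

```text
-51.7 [ 0.79  0.4  -0.21  1.97  0.11  0.79 -1.96]
-20 [ 0.84  0.4  -0.27  1.97  0.15  0.79 -1.44]
17 [ 0.88  0.41 -0.32  1.96  0.17  0.8  -0.81]
128.3 [ 1.07  0.45 -0.54  1.96  0.31  0.82  1.02]
[ 0.24881171 -1.10570639 -0.06838318] [ 0.01322652 -0.02237238 -0.007443  ]
gap 0.01313742786631148 49.53335523605347
-42.3 [0.15 0.21 0.03] [-1.1  0.2  5.7] 11.68
-32.8 [ 0.2   0.18 -0.01] [-1.4  1.2  5.2] 12.0
-23.4 [0.27 0.11 0.03] [-0.5  1.7  5.2] 12.32
-14.0 [0.35 0.12 0.02] [-0.9  1.8  5.1] 12.63
-4.6 [0.44 0.1  0.  ] [0.8 2.1 6.2] 12.95
4.9 [0.55 0.16 0.03] [-1.2  2.   6.3] 13.27
14.3 [0.65 0.19 0.05] [-1.   3.2  7.4] 13.58
16.3 [ 0.71  0.2  -0.35] [-2.2  3.2  6.8] 13.83
```

```bash
cat >> h.py <<'E'
HUE=dict(red=[(0,4),(172,180)],green=[(45,100)],yellow=[(22,38)])
def mask(im,col):
    h=cv2.cvtColor(np.ascontiguousarray(im),cv2.COLOR_RGB2HSV); m=0
    for a,b in HUE[col]: m=m|((h[...,0]>=a)&(h[...,0]<=b)&(h[...,1]>90)&(h[...,2]>25))
    w=(h[...,1]<50)&(h[...,2]>70)
    return m,w
def rectw(p,m,near,z,rad):
    """largest component near a world point -> min area rect on plane z: centre, long side, short side, yaw of short side (deg)"""
    v,u=np.nonzero(m); X=np.array([onz(p,(a,b),z)[:2] for a,b in zip(u,v)])
    k=np.linalg.norm(X-near,axis=1)<rad; mm=np.zeros(m.shape,np.uint8); mm[v[k],u[k]]=1
    n,l,s,_=cv2.connectedComponentsWithStats(mm); b=1+np.argmax(s[1:,4]); v,u=np.nonzero(l==b)
    X=np.array([onz(p,(a,c),z)[:2] for a,c in zip(u,v)],np.float32)
    (cx,cy),(w,h),a=cv2.minAreaRect(X*1000)
    if w>h: w,h,a=h,w,a+90
    a=(a+90)%180-90
    return np.array([cx,cy])/1000,h,w,a
def seecal(col,xy,zb=0,f=None):
    move_ptp([xy[0]-.077,xy[1],.25],q(0)); p,im=snap("wrist",f)
    m,w=mask(im,col); r=rectw(p,m|w,xy,.053+zb,.09)
    out=[]
    for n,z in [("",0),("_mouth",.0285)]:
        d=tip_of("wrist","caliper_"+col+n)[:1]
        out.append(onz(p,d[0]["at"],z+zb)[:2] if d else None)
    print(col,"rect",r[0].round(4),round(r[1],1),round(r[2],1),"yaw",round(r[3],1),"net",*out)
    return r,out
E
python3 - <<'E'
from h import *
c=[.4216,-.3405]
move_gripper(.05); movel([*c,.17],speed=.15)
move_ptp([.365,-.335,.22],q(0)); p,im=snap("wrist","knob2")
d=tip_of("wrist","knob_pointer")[0]; X=onz(p,d["at"],.067); print("ptr",d["confidence"],X,np.degrees(np.arctan2(X[1]+.3405,X[0]-.4216)))
s=im[40:265,130:430]
seecal("green",(.449,.16),f="cg"); seecal("red",(.464,.34),f="cr")
g=cv2.imread("pics/cg.png");r=cv2.imread("pics/cr.png")
cv2.imwrite("pics/three.png",np.vstack([cv2.resize(s,(400,300))[:,:,::-1],cv2.resize(g[:270,100:460],(400,300))]))
print(read_time_s())
E
```

```text
ptr 0.84 [ 0.38601511 -0.35223259  0.067     ] -161.75224726312806
green rect [0.4489 0.1606] 109.3 58.7 yaw 21.6 net [0.44638394 0.16279475] [0.42188832 0.15404095]
red rect [0.4637 0.3363] 109.2 59.5 yaw 19.3 net [0.46175485 0.33862379] [0.43593367 0.32679504]
18.425
```

View pics/three.png

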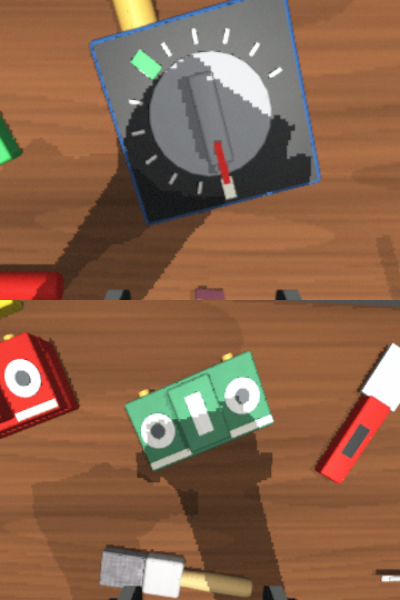

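The pointer sits on the white zero mark. The green caliper is at (0.449,0.161) with yaw 21.6°, and the rectangle sizes match 110x60. I'll place it.

```bash
cat >> h.py <<'E'
BY=np.radians(-2.67); BO=np.array([.659,.003]); EX=np.array([np.cos(BY),np.sin(BY)]); EY=np.array([-EX[1],EX[0]])
def bed(x,y,z): return np.r_[BO+EX*x+EY*y,z]
def until(d,step,maxd,thr,speed=.03):
    """creep along unit d until the outside force against d grows by thr"""
    d=np.r_[d,0][:3] if len(d)==2 else np.array(d,float)
    s=read_eef_pos(); f0=read_ft_force(); t=0; f=0; cmd=s.copy()
    while t<maxd:
        t+=step; movel(s+d*t,speed=speed); f=-(read_ft_force()-f0)@d
        if f>thr: break
    print("until",d.round(2),"went",round(t,4),"f",round(f,1),"tcp",read_eef_pos().round(4)); return f>thr
def placecal(col,slot,c,yaw):
    a=np.radians(yaw)
    move_gripper(.075,80)
    move_ptp([*c,.17],q(a)); movel([*c,.075],speed=.12)
    move_gripper(0,80); print("gap",read_finger_gap(),read_grasp_force())
    movel([*c,.19],speed=.15); print("gap",read_finger_gap(),read_ft_force().round(1))
    move_ptp(bed(-.022,slot,.19),q(BY)); movel(bed(-.022,slot,.123),speed=.12)
    print("gap",read_finger_gap())
    until([0,0,-1],.0015,.02,5)
    until(EX,.0015,.03,12)
    print("bedframe", ((read_eef_pos()[:2]-BO)@np.c_[EX,EY]).round(4), read_ft_force().round(1))
    np.save(f"slot_{col}.npy",read_eef_pos())
    move_gripper(.075); e=read_eef_pos(); movel([e[0],e[1],.21],speed=.15)
E
python3 - <<'E'
from h import *
placecal("green",-.13,[.4489,.1606],21.6); print(read_time_s())
E
```

```text
gap 0.03224214058421654 81.07987403869629
gap 0.032420891169579975 [-0.3  1.  -7.1]
gap 0.03238993081148834
until [ 0.  0. -1.] went 0.009 f 10.1 tcp [ 0.632  -0.1255  0.1161]
until [ 1.   -0.05  0.  ] went 0.021 f 14.7 tcp [ 0.6471 -0.1258  0.1166]
bedframe [-0.0059 -0.1292] [-18.4   1.1  15.4]
30.2
```

Run:
```python
from h import *
t=bed(-.007,-.13,0)[:2]; print(t)
r,o=seecal("green",t,zb=.04,f="pg")
print("bedframe",((r[0]-BO)@np.c_[EX,EY]).round(4))
r,o=seecal("red",(.4637,.3363),f="cr2")
placecal("red",.13,r[0],r[3])
t=bed(-.007,.13,0)[:2]
move_ptp([.5,0,.33],q(0)); p,im=snap("wrist","pr")
for n in ["blade_red","blade_red_tip","blade_green","blade_green_tip"]:
    for d in tip_of("wrist",n)[:2]: print(n,np.round(d["at"]),round(d["confidence"],2),onz(p,d["at"],.011 if "tip" in n else 0).round(3))
for n in ["caliper_red","caliper_green"]:
    m,w=mask(im,n[8:])
    s=.13 if n[8:]=="red" else -.13
    rr=rectw(p,m,bed(-.007,s,0)[:2],.093,.1); print(n,rr,((rr[0]-BO)@np.c_[EX,EY]).round(4))
cv2.imwrite("pics/prz.png",cv2.resize(im,(800,600))[:,:,::-1])
print(read_time_s())
```

```text
[ 0.64595175 -0.12653279]
green rect [ 0.6162 -0.1143] 156.8 119.5 yaw -1.6 net [ 0.6480767  -0.12590352] [ 0.61568485 -0.12375127]
bedframe [-0.0373 -0.1191]
red rect [0.4637 0.3363] 109.5 59.5 yaw 19.3 net [0.46529873 0.34082984] [0.43628916 0.32832244]
gap 0.03259889714775788 81.76081895828247
gap 0.0323336953594401 [-0.1 -0.8 -4.1]
gap 0.03231494901149436
until [ 0.  0. -1.] went 0.009 f 9.3 tcp [0.6437 0.1346 0.1161]
until [ 1.   -0.05  0.  ] went 0.021 f 12.6 tcp [0.6593 0.134  0.1164]
bedframe [-0.0058  0.1308] [-15.3  -3.3  12.3]
blade_red [283. 188.] 0.96 [ 0.461 -0.002 -0.   ]
blade_red_tip [298. 165.] 0.86 [ 0.496 -0.022  0.011]
blade_green [395. 190.] 0.91 [ 0.458 -0.157  0.   ]
blade_green_tip [383. 165.] 0.82 [ 0.495 -0.135  0.011]
caliper_red (array([0.64417151, 0.12810654]), 119.95882415771484, 47.53858947753906, -0.33478546142578125) [-0.0206  0.1243]
caliper_green (array([ 0.63827478, -0.12217618]), 119.26050567626953, 58.35951232910156, -0.04080963134765625) [-0.0149 -0.126 ]
45.0667
```

View pics/prz.png

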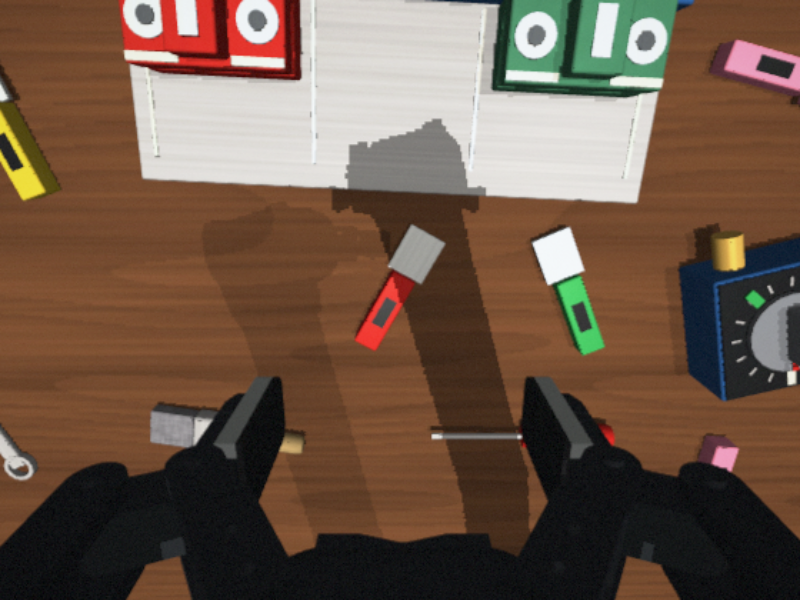

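Both calipers stand against the fence with their stripes facing the robot. Candidates for the red blade are the saturated red one at (383,310), pinks at (760,65) and (718,455), purple off-frame, and a red-handled screwdriver at (600,435). Only (383,310) is true red with an aluminium tongue. I'll confirm it in close-ups and check how square the calipers sit.

```bash
cat >> h.py <<'E'
def seeblade(col,h,f=None):
    """h: rough handle centre; returns handle centre, yaw (rad) of tongue direction"""
    move_ptp([h[0]-.06,h[1],.2],q(0)); p,im=snap("wrist",f)
    m,w=mask(im,col); m=cv2.morphologyEx(m.astype(np.uint8),cv2.MORPH_CLOSE,np.ones((9,9)))
    r=rectw(p,m,h,.02,.07)
    d=tip_of("wrist","blade_"+col+"_tip"); t=[onz(p,k["at"],.011)[:2] for k in d[:3]]
    t=min(t,key=lambda k:abs(np.linalg.norm(k-r[0])-.085)) if t else np.r_[h[0]+.07,h[1]]
    a=np.radians(r[3]); u=np.array([-np.sin(a),np.cos(a)])   # long side direction
    a=np.radians(r[3]+90)
    if u@(t-r[0])<0: u=-u
    yaw=np.arctan2(u[1],u[0])
    print(col,"handle",r[0].round(4),round(r[1],1),round(r[2],1),"yaw",np.degrees(yaw).round(1),"tip dist",np.linalg.norm(t-r[0]).round(4),"tipdir",np.degrees(np.arctan2(*(t-r[0])[::-1])).round(1))
    return r[0],yaw
E
python3 - <<'E'
from h import *
seeblade("red",np.array([.426,.018]),"br"); seeblade("green",np.array([.418,-.173]),"bg")
ims=[]
for s,c in [(.13,"red"),(-.13,"green")]:
    t=bed(-.037,s,0)[:2]; move_ptp([t[0]-.077,t[1],.3],q(BY)); p,im=snap("wrist","cal_"+c); np.save(f"calp_{c}.npy",p,allow_pickle=True)
    ims.append(im)
b=[cv2.imread("pics/br.png"),cv2.imread("pics/bg.png")]
z=lambda i: cv2.resize(i,(400,300))
cv2.imwrite("pics/comp.png",np.vstack([np.hstack([z(b[0][:300,80:480]),z(b[1][:300,80:480])]),np.hstack([z(i[:300,80:480,::-1]) for i in ims])]))
print(read_time_s())
E
```

```text
red handle [0.4239 0.018 ] 79.6 24.3 yaw -29.4 tip dist 0.082 tipdir -28.6
green handle [ 0.4195 -0.1712] 79.5 24.0 yaw 23.7 tip dist 0.0844 tipdir 22.7
49.35
```

View pics/comp.png

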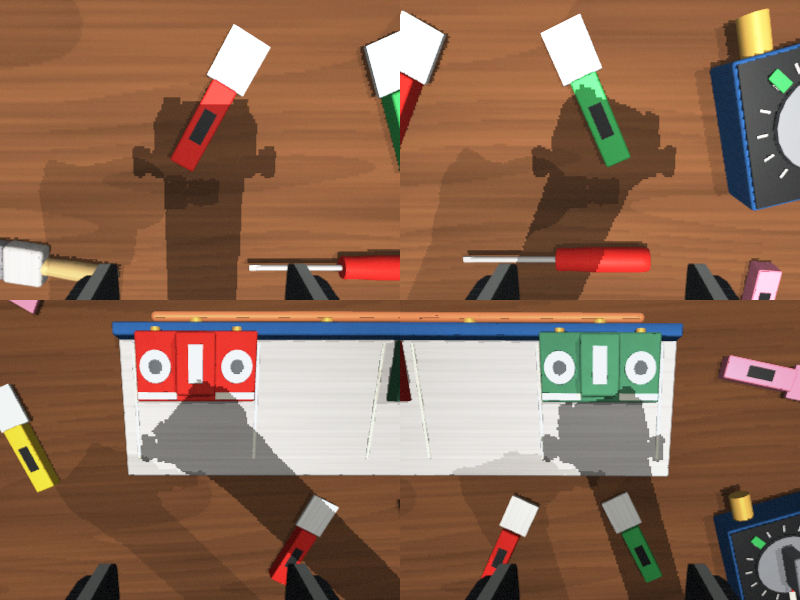

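Close-ups confirm the red blade at crop (205,125) and the green blade at crop (600,115), both with white tongues and correct handle sizes. Both calipers sit square against the fence. Loading the red blade.

```bash
cat >> h.py <<'E'
G=.032
def pickblade(col,h,yaw):
    u=np.array([np.cos(yaw),np.sin(yaw)]); g=h+u*(.040-G)
    move_gripper(.06,80); move_ptp([*g,.1],q(yaw)); movel([*g,.021],speed=.1)
    move_gripper(0,80); z=read_eef_pos()[2]; print("gap",read_finger_gap(),read_grasp_force(),"z",z)
    movel([*g,.14],speed=.15); print("gap",read_finger_gap(),read_ft_force().round(1))
    return z
def bf(): return ((read_eef_pos()[:2]-BO)@np.c_[EX,EY])
def prep(col,zg):
    s=np.load(f"slot_{col}.npy"); sy=(s[:2]-BO)@EY; fx=(s[:2]-BO)@EX-.030   # caliper front
    z=zg+.0575
    move_ptp(bed(fx-.06-G,sy,.14),q(BY)); movel(bed(fx-.06-G,sy,z),speed=.1)
    p,im=snap("wrist","ins_"+col); d=tip_of("wrist",f"blade_{col}_tip")
    e=proj(p,bed(fx-.015,sy,z-zg+.011)); print("tip expect",e.round(1),[(np.round(k["at"],1).tolist(),round(k["confidence"],2)) for k in d[:2]],"gap",read_finger_gap(),"dz",read_eef_pos()[2]-z,"bf",bf().round(4),"want",round(fx-.06-G,4),round(sy,4))
    return fx,sy,z
E
python3 - <<'E'
from h import *
for s,c in [(.13,"red"),(-.13,"green")]:
    p=np.load(f"calp_{c}.npy",allow_pickle=True).item(); im=cv2.imread(f"pics/cal_{c}.png")[:,:,::-1]
    m,w=mask(im,c); r=rectw(p,m,bed(-.007,s,0)[:2],.093,.08); sl=np.load(f"slot_{c}.npy")
    print(c,((r[0]-BO)@np.c_[EX,EY]).round(4),r[1:],"slot",((sl[:2]-BO)@np.c_[EX,EY]).round(4))
h,y=seeblade("red",np.array([.4239,.018]))
zg=pickblade("red",h,y)
fx,sy,z=prep("red",zg)
np.save("ins.npy",[fx,sy,z]); print(read_time_s())
im=cv2.imread("pics/ins_red.png"); cv2.imwrite("pics/insz.png",cv2.resize(im,(800,600)))
E
```

```text
red [-0.0078  0.1303] (109.26590728759766, 59.54983901977539, -3.2479934692382812) slot [-0.0058  0.1308]
green [-0.0079 -0.1297] (109.67730712890625, 58.34416961669922, -2.5632247924804688) slot [-0.0059 -0.1292]
red handle [0.4239 0.018 ] 79.5 24.2 yaw -29.2 tip dist 0.0847 tipdir -29.6
gap 0.022356762124663976 78.63752961158752 z 0.021765273109552296
gap 0.022381393153633505 [-0.5 -0.1 -1.3]
tip expect [281.4 102.8] [([280.9, 106.4], 0.96)] gap 0.022184953892935445 dz 0.0007761140569626512 bf [-0.1271  0.1314] want -0.1278 0.1308
55.4667
```

View pics/insz.png

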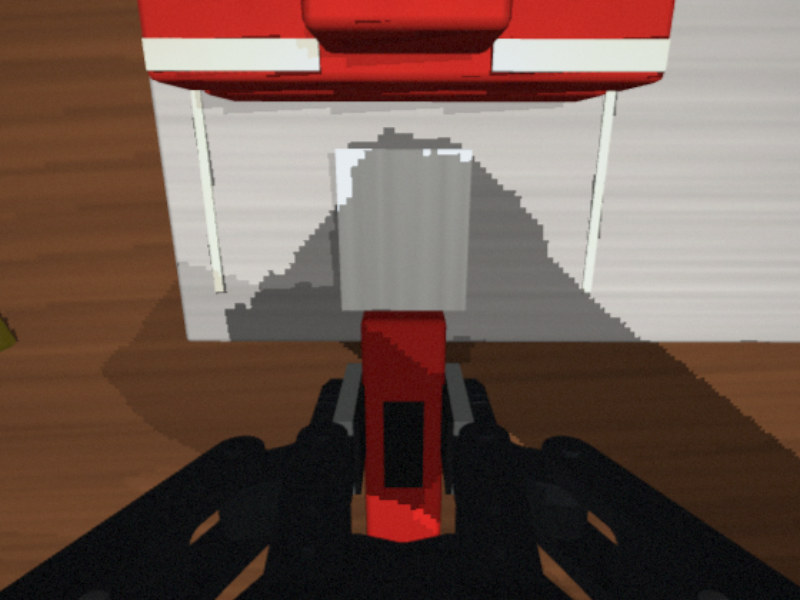

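The tongue is centred on the gap and parallel to it; its tip is at (405,150) in the enlarged view. I'll push it in with a small offset correction.

```bash
cat >> h.py <<'E'
def insert(col,fx,sy,z):
    off=bf()-[fx-.06-G,sy]; dz=read_eef_pos()[2]-z; y=sy-off[1]; z=z-dz
    f0=read_ft_force()
    for s in [-.05,-.042,-.034,-.024,-.014,-.006]:
        movel(bed(fx+s-G,y,z),speed=.05); f=read_ft_force()-f0
        print(s,"f",f.round(1),"z",read_eef_pos()[2].round(4),bf().round(4))
        if -f[:2]@EX>12: print("BLOCKED"); return False
    ok=until(EX,.001,.022,9,speed=.02); print("shoulder gap est",(fx-G-bf()[0]).round(4),"fing",read_finger_gap())
    return ok
E
python3 - <<'E'
from h import *
fx,sy,z=np.load("ins.npy"); insert("red",fx,sy,z); print(read_time_s())
p,im=snap("wrist","in_red"); cv2.imwrite("pics/inz.png",cv2.resize(im,(560,420))[:,:,::-1])
E
```

```text
-0.05 f [-1.4 -0.3  0.5] z 0.0788 [-0.1169  0.1301]
-0.042 f [ 0.3  1.2 -0.3] z 0.0785 [-0.1093  0.1302]
-0.034 f [-1.2  1.2  0.8] z 0.0786 [-0.1012  0.1302]
-0.024 f [-1.  -0.1  0.2] z 0.0785 [-0.0913  0.1302]
-0.014 f [-0.6 -0.1 -1. ] z 0.0785 [-0.0813  0.1302]
-0.006 f [-0.3 -0.4  0.6] z 0.0785 [-0.0733  0.1302]
until [ 1.   -0.05  0.  ] went 0.009 f 10.5 tcp [0.5969 0.1364 0.0779]
shoulder gap est 0.0005 fing 0.022546261564810342
59.6917
```

View pics/inz.png

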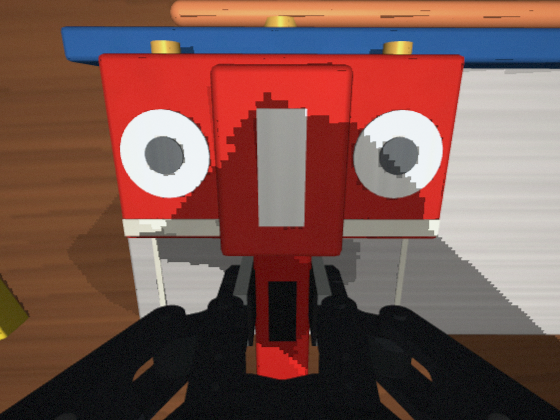

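The red blade is home, with its shoulder at the caliper face at (283,258). Release it, then load green.

Run:
```python
from h import *
move_gripper(.05); e=read_eef_pos(); movel([e[0],e[1],.2],speed=.12)
h,y=seeblade("green",np.array([.4195,-.1712]))
zg=pickblade("green",h,y)
fx,sy,z=prep("green",zg)
np.save("ins.npy",[fx,sy,z])
if insert("green",fx,sy,z):
    move_gripper(.05); e=read_eef_pos(); movel([e[0],e[1],.2],speed=.12)
for c,s in [("red",.13),("green",-.13)]:
    t=bed(-.06,s,0)[:2]; move_ptp([t[0]-.077,t[1],.25],q(BY)); p,im=snap("wrist","fin_"+c)
    print(c,[(n,np.round((onz(p,tip_of("wrist",n)[0]["at"],zz)[:2]-BO)@np.c_[EX,EY],4)) for n,zz in [("caliper_"+c,.04),("caliper_"+c+"_mouth",.0685)] if tip_of("wrist",n)])
a=[cv2.imread(f"pics/fin_{c}.png")[:300,80:480] for c in ("red","green")]
cv2.imwrite("pics/fin.png",np.hstack(a)); print(read_time_s())
```

```text
green handle [ 0.4194 -0.1712] 79.4 24.2 yaw 23.5 tip dist 0.0857 tipdir 24.8
gap 0.02207531671888772 79.49851870536804 z 0.021725701943229196
gap 0.02231974746756172 [ 0.1  0.5 -0.7]
tip expect [281.1 103.3] [([281.6, 102.6], 0.95)] gap 0.02285083184111802 dz 0.00076001213392278 bf [-0.1271 -0.129 ] want -0.1279 -0.1292
-0.05 f [-1.4  0.5  0.1] z 0.0788 [-0.117  -0.1294]
-0.042 f [-0.6  1.1 -0.5] z 0.0786 [-0.1094 -0.1294]
-0.034 f [-1.3  1.5  0.5] z 0.0786 [-0.1013 -0.1294]
-0.024 f [-1.4  0.2  0.3] z 0.0786 [-0.0914 -0.1294]
-0.014 f [-1.   0.6  0.2] z 0.0786 [-0.0814 -0.1294]
-0.006 f [-1.   0.2  0.3] z 0.0786 [-0.0734 -0.1294]
until [ 1.   -0.05  0.  ] went 0.008 f 10.6 tcp [ 0.5838 -0.123   0.0778]
shoulder gap est 0.0014 fing 0.022352795740997803
red [('caliper_red', array([-0.0068,  0.1299])), ('caliper_red_mouth', array([-0.0358,  0.1329]))]
green [('caliper_green', array([-0.0064, -0.1271])), ('caliper_green_mouth', array([-0.0364, -0.1283]))]
75.7333
```

View pics/fin.png

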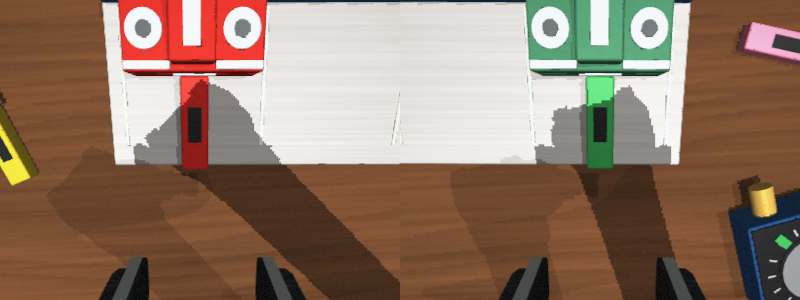

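Run:
```python
import cv2,numpy as np
a=[cv2.resize(cv2.imread(f"pics/fin_{c}.png")[50:140,x:x+100],(400,360),interpolation=cv2.INTER_NEAREST) for c,x in (("red",225),("green",230))]
cv2.imwrite("pics/finz.png",np.hstack(a))
```

```text
(no output)
```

View pics/finz.png

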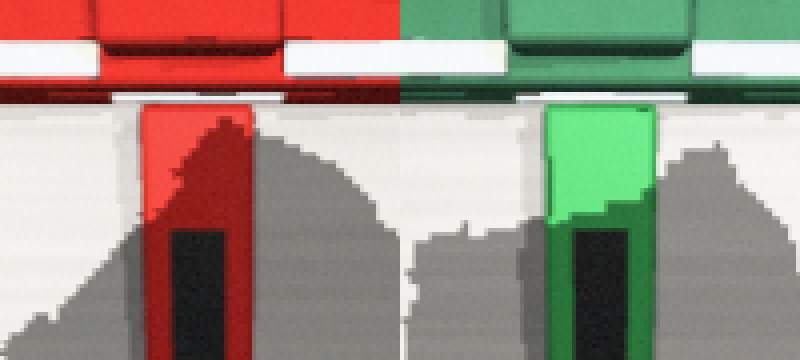

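A thin strip of tongue (about 2 mm) shows above both shoulders. That is partly handle droop, so I'll press each handle end gently to be sure they're seated.

Run:
```python
from h import *
move_gripper(0,40)
for c,y in [("green",-.1294),("red",.1302)]:
    move_ptp(bed(-.16,y,.16),q(BY)); movel(bed(-.16,y,.070),speed=.12); movel(bed(-.138,y,.070),speed=.06)
    until(EX,.001,.03,6,speed=.02); print(c,"bf",bf().round(4))
    b=bf(); movel(bed(-.16,y,.070),speed=.06); movel(bed(-.16,y,.16),speed=.15)
for c,s in [("red",.13),("green",-.13)]:
    t=bed(-.06,s,0)[:2]; move_ptp([t[0]-.077,t[1],.25],q(BY)); p,im=snap("wrist","fin2_"+c)
a=[cv2.resize(cv2.imread(f"pics/fin2_{c}.png")[50:140,x:x+100],(400,360),interpolation=cv2.INTER_NEAREST) for c,x in (("red",225),("green",230))]
cv2.imwrite("pics/finz2.png",np.hstack(a)); print(read_time_s())
```

```text
until [ 1.   -0.05  0.  ] went 0.011 f 8.5 tcp [ 0.5233 -0.12    0.0693]
green bf [-0.1299 -0.1292]
until [ 1.   -0.05  0.  ] went 0.012 f 7.5 tcp [0.5358 0.1392 0.0693]
red bf [-0.1294  0.1303]
90.8333
```

View pics/finz2.png

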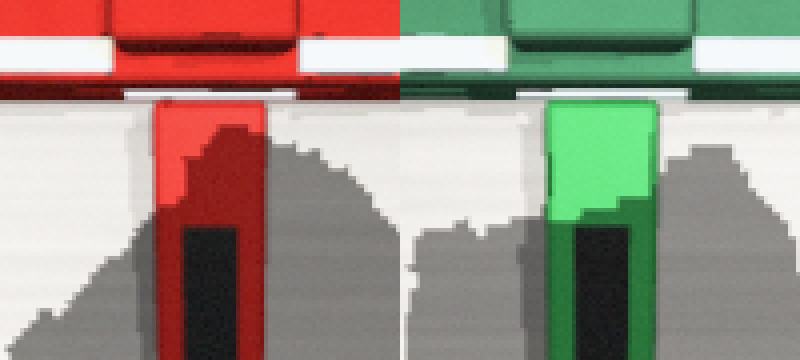

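The press moved nothing, so the strip is only droop and both blades are seated and centred. Now the knob to green: grip with the half-turn variant and rotate 141° clockwise.

Run:
```python
from h import *
c=[.4216,-.3405]; r=np.radians
move_gripper(.05,50)
t=bed(-.06,.13,0)[:2]
y0=194.3
move_ptp([*c,.2],q(r(90)));print(read_qpos().round(2))
move_ptp([*c,.17],q(r(y0))); print(read_qpos().round(2))
assert read_qpos()[6]>1
movel([*c,.09],speed=.1); move_gripper(0,50); print("gap",read_finger_gap())
for y in np.linspace(y0,53.2,15)[1:]:
    movel([*c,.09],q(r(y)),speed=.05)
print(read_qpos().round(2),read_ft_torque().round(2),read_finger_gap(),np.degrees(np.arctan2(*R.from_quat(read_tcp_rot()).as_matrix()[:2,0][::-1])))
move_gripper(.05); movel([*c,.17],speed=.15)
move_ptp([.365,-.335,.22],q(0)); p,im=snap("wrist","knob3"); np.save("knobp3.npy",p,allow_pickle=True)
cv2.imwrite("pics/knob3z.png",cv2.resize(im[40:265,130:430],(800,600),interpolation=cv2.INTER_CUBIC)[:,:,::-1])
for n,z in [("knob_pointer",.067),("green_mark",.062)]:
    for d in tip_of("wrist",n)[:1]: X=onz(p,d["at"],z); print(n,X.round(4),np.degrees(np.arctan2(X[1]-c[1],X[0]-c[0])))
print(read_time_s())
```

```text
[ 1.69  0.77 -1.48  1.86  0.8   1.3  -0.02]
[ 1.68  0.85 -1.48  1.89  0.89  1.3   1.75]
gap 0.013192597824169932
[ 1.38  0.59 -0.95  1.94  0.6   0.93 -0.51] [0.65 0.98 0.01] 0.013233256057423821 53.39266640529735
green_mark [ 0.4421 -0.3119  0.062 ] 54.353536630087305
102.4
```

View pics/knob3z.png

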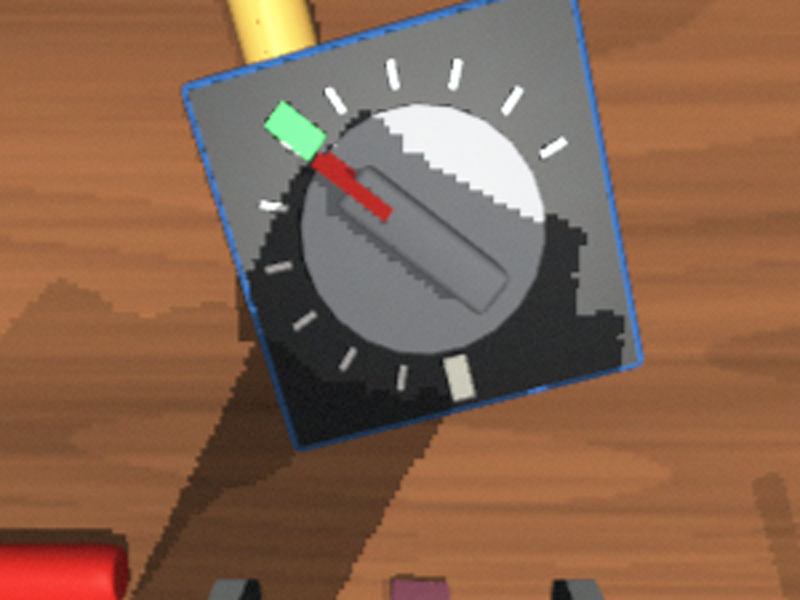

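Run:
```python
from h import *
p=np.load("knobp3.npy",allow_pickle=True).item()
f=lambda u,v,z: onz(p,(130+u*3/8,40+v*3/8),z)[:2]
A=lambda v:np.degrees(np.arctan2(v[1],v[0]))
cor=np.array([f(185,88,.06),f(577,-6,.06),f(640,360,.06),f(300,450,.06)]); print("box c",cor.mean(0).round(4))
print("skirt c",f(423,229,.066).round(4))
for c in [(.4216,-.3405),cor.mean(0),f(423,229,.066)]:
    c=np.array(c); print("green",A(f(295.5,130,.06)-c).round(1),"zero",A(f(460,378,.06)-c).round(1),"tip@.067,.070",[(A(f(319,160,z)-c).round(1),np.linalg.norm(f(319,160,z)-c).round(4)) for z in (.067,.070)])
print("green axis",A(f(295.5,130,.06)-f(317,145.5,.06)),"ptr axis",A(f(319,160,.068)-f(388,214,.068)),"bar",A(f(357,187,.096)-f(492,295,.096)))
```

```text
box c [ 0.4202 -0.3412]
skirt c [ 0.4224 -0.3404]
green 52.8 zero -165.2 tip@.067,.070 [(np.float64(56.4), np.float64(0.037)), (np.float64(56.1), np.float64(0.0367))]
green 52.1 zero -165.6 tip@.067,.070 [(np.float64(55.2), np.float64(0.0383)), (np.float64(55.0), np.float64(0.0381))]
green 53.5 zero -165.3 tip@.067,.070 [(np.float64(57.2), np.float64(0.0364)), (np.float64(57.0), np.float64(0.0362))]
green axis 55.193532408686146 ptr axis 52.79051437138687 bar 52.19892321812331
```

Run:
```python
from h import *
from scipy.optimize import least_squares
A=lambda v:np.degrees(np.arctan2(v[1],v[0]))
tk=[(271,206),(279,267),(305,321),(349,359),(402,377),(460,378),(553,148),(513,100),(456,74),(393,74),(336,101)]
for fn,pp in [("knob3","knobp3.npy")]:
    p=np.load(pp,allow_pickle=True).item(); im=cv2.imread(f"pics/{fn}.png")[:,:,::-1]
    T=np.array([onz(p,(130+u*3/8,40+v*3/8),.0605)[:2] for u,v in tk])
    s=least_squares(lambda x:np.linalg.norm(T-x[:2],axis=1)-x[2],[.4216,-.3405,.048]).x; c=s[:2]; print("tick circle",s.round(4),"tick angles",[A(t-c).round(1) for t in T])
    sub=np.zeros(im.shape[:2],bool); sub[60:200,200:360]=1
    i=im.astype(int); red=(i[...,0]>120)&(i[...,1]<60)&(i[...,2]<60)&sub; gr=(i[...,1]>200)&(i[...,0]<180)&(i[...,1]-i[...,0]>60)&sub
    for n,m,zs in [("red",red,(.067,.070)),("green",gr,(.0605,))]:
        v,u=np.nonzero(m)
        for z in zs:
            X=np.array([onz(p,(a,b),z)[:2] for a,b in zip(u,v)]); k=X.mean(0); w=np.linalg.svd(X-k)[2][0]; w=w*np.sign(w@(k-c)); far=X[(X-c)@w>np.quantile((X-c)@w,.8)].mean(0)
            print(n,z,len(X),"centroid ang",A(k-c).round(1),"r",np.linalg.norm(k-c).round(4),"axis",A(w).round(1),"outer",A(far-c).round(1))
```

```text
tick circle [ 0.4207 -0.3406  0.0462] tick angles [np.float64(80.2), np.float64(103.0), np.float64(126.2), np.float64(149.2), np.float64(171.8), np.float64(-165.0), np.float64(-57.1), np.float64(-34.2), np.float64(-11.4), np.float64(11.5), np.float64(34.4)]
red 0.067 212 centroid ang 55.8 r 0.0272 axis 50.8 outer 54.9
red 0.07 212 centroid ang 55.5 r 0.0271 axis 50.8 outer 54.6
green 0.0605 253 centroid ang 52.1 r 0.0489 axis 52.9 outer 52.2
```

Run:
```python
from h import *
A=lambda v:np.degrees(np.arctan2(v[1],v[0]))
p=np.load("knobp3.npy",allow_pickle=True).item(); c=np.array([.4207,-.3406])
for fn,pp in [("knob","knobp.npy"),("knob2","knobp.npy"),("knob3","knobp3.npy")]:
    p=np.load(pp,allow_pickle=True).item()   # same nominal pose
    i=cv2.imread(f"pics/{fn}.png")[:,:,::-1].astype(int); sub=np.zeros(i.shape[:2],bool); sub[60:200,200:360]=1
    for th in (100,140):
        red=(i[...,0]>th)&(i[...,1]<60)&(i[...,2]<60)&sub
        v,u=np.nonzero(red); X=np.array([onz(p,(a,b),.068)[:2] for a,b in zip(u,v)]); k=X.mean(0); w=np.linalg.svd(X-k)[2][0]; w*=np.sign(w@(k-c)); pr=(X-k)@w
        print(fn,th,len(X),"centroid",k.round(4),A(k-c).round(1),"r",np.linalg.norm(k-c).round(4),"axis",A(w).round(1),"len",np.ptp(pr).round(4),"end",(k+w*pr.max()).round(4))
```

```text
knob 100 198 centroid [ 0.4021 -0.3181] 129.7 r 0.0292 axis 125.3 len 0.0266 end [ 0.3949 -0.308 ]
knob 140 178 centroid [ 0.4021 -0.3187] 130.3 r 0.0287 axis 126.0 len 0.0263 end [ 0.3948 -0.3086]
knob2 100 146 centroid [ 0.396  -0.3462] -167.1 r 0.0253 axis -164.8 len 0.0261 end [ 0.3835 -0.3496]
knob2 140 143 centroid [ 0.3962 -0.3462] -167.2 r 0.0252 axis -164.9 len 0.0261 end [ 0.3835 -0.3496]
knob3 100 213 centroid [ 0.4361 -0.318 ] 55.8 r 0.0273 axis 50.9 len 0.0264 end [ 0.4435 -0.3089]
knob3 140 205 centroid [ 0.4359 -0.3181] 55.9 r 0.0271 axis 50.8 len 0.0262 end [ 0.4433 -0.309 ]
```

Run:
```python
from h import *
A=lambda v:np.degrees(np.arctan2(v[1],v[0]))
for z in (.09,.097):
  K=[];W=[]
  for fn,pp in [("knob","knobp.npy"),("knob2","knobp.npy"),("knob3","knobp3.npy")]:
    p=np.load(pp,allow_pickle=True).item()
    i=cv2.imread(f"pics/{fn}.png")[:,:,::-1].astype(int); sub=np.zeros(i.shape[:2],bool); sub[60:200,200:360]=1
    v,u=np.nonzero((i[...,0]>140)&(i[...,1]<60)&(i[...,2]<60)&sub); X=np.array([onz(p,(a,b),z)[:2] for a,b in zip(u,v)]); k=X.mean(0); w=np.linalg.svd(X-k)[2][0]; w*=np.sign(w@(k-[.4207,-.3406])); pr=(X-k)@w
    K.append(k);W.append(w); print(z,fn,"end r",np.linalg.norm(k+w*pr.max()-[.4207,-.3406]).round(4),"axis",A(w).round(1),"centroid ang",A(k-[.4207,-.3406]).round(1),A(k-[.4216,-.3405]).round(1))
  K=np.array(K); M=2*(K[1:]-K[0]); c=np.linalg.solve(M,(K[1:]**2).sum(1)-(K[0]**2).sum()); print("circumcentre",c.round(4),[A(k-c).round(1) for k in K])
```

```text
0.09 knob end r 0.0372 axis 126.0 centroid ang 126.3 128.0
0.09 knob2 end r 0.0333 axis -164.9 centroid ang -167.4 -167.6
0.09 knob3 end r 0.0371 axis 50.8 centroid ang 53.3 54.7
circumcentre [ 0.4212 -0.3366] [np.float64(133.3), np.float64(-157.8), np.float64(48.2)]
0.097 knob end r 0.0359 axis 126.0 centroid ang 124.9 126.7
0.097 knob2 end r 0.0317 axis -164.9 centroid ang -167.4 -167.7
0.097 knob3 end r 0.0366 axis 50.8 centroid ang 52.4 53.9
circumcentre [ 0.4218 -0.3365] [np.float64(133.2), np.float64(-157.7), np.float64(48.2)]
```

The pointer sits above the bar (z≈0.097). At that height its measured angle is 51–54° and the marker is at 52–53°, so they meet. Last, an overall check.

Run:
```python
from h import *
move_ptp([.56,0,.33],q(BY)); p,im=snap("wrist","end")
for s,c in [(.13,"red"),(-.13,"green")]:
    m,w=mask(im,c); r=[(n,np.round((onz(p,d[0]["at"],z)[:2]-BO)@np.c_[EX,EY],4),round(d[0]["confidence"],2)) for n,z in [("caliper_"+c,.04),("caliper_"+c+"_mouth",.0685),("blade_"+c,.0575)] if (d:=tip_of("wrist",n))]; print(r)
move_ptp([.4,-.1,.35],q(0))
p,i2=snap("side","end_side"); cv2.imwrite("pics/end2.png",np.hstack([cv2.resize(im,(400,300)),cv2.resize(i2[60:360,0:400],(400,300))])[:,:,::-1]); print(read_time_s())
```

```text
[('caliper_red', array([-0.0085,  0.1306]), 0.64), ('caliper_red_mouth', array([-0.0376,  0.1355]), 0.63), ('blade_red', array([-0.0356,  0.1307]), 0.8)]
[('caliper_green', array([-0.0094, -0.1307]), 0.56), ('caliper_green_mouth', array([-0.0365, -0.127 ]), 0.81), ('blade_green', array([-0.0375, -0.1297]), 0.93)]
105.1083
```

View pics/end2.png

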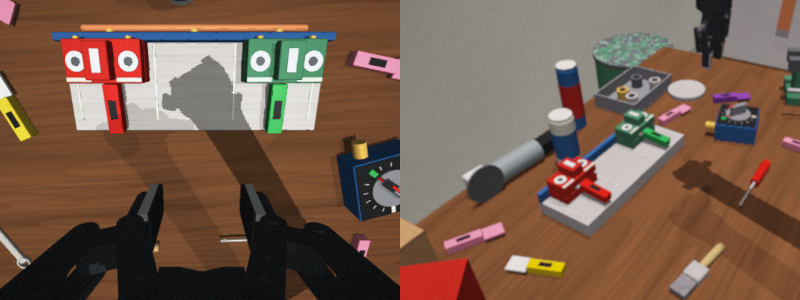

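Both calipers are against the fence with their blades home, the pointer is on green, the can is standing, and the arm is clear. Signing off.

```bash
python3 -c "
from bench import *
print(sign_off())"
```

```text
the job is handed in; nothing more can be done
None
```

The job is handed in at about 105 s on the robot's clock: the knob was zeroed first, the red and green calipers (no yellow one was there) are on the bed against the fence with their blades seated, the knob is then on the green marker to within about 1–2° as measured, and the spray can is standing; no verdict was returned.

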